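# Transfer reagent bottles to the carrier in reverse order

### The arm

A 6-joint arm with a two-finger parallel gripper is mounted at the origin on a cart in front of the work surface, level with it; the furniture and walls round the work are solid. World frame = base frame: x ahead of the robot, y to its left, z up, the work surface at z = 0. Lengths are in m, angles in rad, forces in N, time in s.
With the tool pointing down it reaches from about 0.35 to 0.975 m from the base axis. Payload 4.9 kg.
Tool frame: the origin (TCP) lies on the centre line of the jaws, within the pads' length; the fingertips stand 8 mm ahead of it and the grasp point (between the pads) lies 11 mm behind it; z points along the fingers, y is the direction in which the jaws open and shut (so a half turn about z gives the same grasp; the last joint's range is limited). The gripper opens to 85 mm and grips with 20 to 120 N. Pads are 22 mm wide; open, the fingers measure 114 mm over their backs; the gripper's body (76 mm by 85 mm) begins 54 mm behind the grasp point. The pads swing forward as they close: fully open they stand 13 mm farther back than shut.
Start: joints at [-1.236, 0.053, 1.613, -0, 1.476, -0.119], TCP at [0.274, -0.562, 0.239] pointing down, gripper open.
Joint ranges: [-3.01, 3.01], [-1.01, 2.22], [0.06, 2.58], [-1.02, 4.17], [0.09, 2.62], [-3.14, 3.14]. Speed limits (rad/s): [2.57, 2.57, 3.14, 3.14, 3.14, 3.14].

### API

Orientations are given as a rotation vector (axis times angle).
In Python, from station import get_obs, get_image, calibration, finish_job gives the robot as it stands. The module is installed in compiled form; this text tells all that it offers.
- The arm moves only by the shell command python3 -m jog 'ROWS' [FORCE]. ROWS is JSON, a list of rows, each a list of 7 numbers: the shift along the tool's x, y, z in cm, then the turn, a rotation vector about the tool's x, y, z in rad, then the closure in counts, from 0 (fully open) to 255 (shut). In form: [[dx, dy, dz, ax, ay, az, jaw], ...]. A call has 1 to 8 rows; each row is the pose to reach, as a shift and turn from the pose measured when the call began, along the tool's axes at that moment; what a row does not reach only later rows make up. A row lasts 1/12 s, in which the tool goes at most 41.7 mm and 7.16 degrees, less where a joint would pass 70% of its speed; a pose out of reach is approached as far as the arm can. A call with a gripper value outside its range is refused whole. The fingers move at their own pace and stop on an object; FORCE is the grip in N (left out, the last holds). Time passes only in rows, so rows that repeat a pose let the fingers close. It gives the time, the measured TCP pose, the force and the opening at its end, in the units of the state.
- get_obs(): the state, without advancing time (a new reading comes with each control period).
- get_image(name): name is "scene" or "top" or "wrist"; returns the picture (480x640x3 uint8, red, green, blue); there is no depth.
- calibration(name): a dict with "vfov" (degrees; the focal length in pixels is half the picture's height over the tangent of half this angle, whatever the lens; pixels are square), "cx", "cy" (the principal point, pixels), "R" (3x3) and "t" (3): a world point X has camera coordinates R X + t. Camera axes: x right, y down, z forward; pixel columns grow to the right and rows downward; lengths in m; the calibration is good to about 2 mm. A picture is of the moment at which its call begins: read the wrist's pose just before it. calibration takes no time and is no camera call; for the wrist camera it gives the pose at the moment of the call.
- finish_job(): hands the job in, once; it reports no verdict.
The state is a dict: "t": time; "q": joint angles; "dq": joint speeds; "effort": joint torques, N m; "tool_pos": TCP position; "tool_rot": TCP orientation; "contact_force": force on the tool from outside, world axes, zero at the start; "wrist_torque": the same for the moment, N m; "opening": finger opening in m.
Only numpy, scipy, OpenCV 4.12 (cv2) and the standard library are available. Lean on these libraries where they do the work, as an engineer would, in place of code of your own. Each camera call takes 0.05 s, during which the arm holds its last target. There are 200 camera calls.

### The job

Move the four amber reagent bottles from the light wooden bench rack into the wells of the black carrier, one bottle to a well and standing upright, in reverse order: seen from the robot, the bottle that stood leftmost in the bench rack goes into the rightmost well of the carrier, the second from the left into the second from the right, and so on. Set each bottle down in its well rather than dropping it, tip none over, and leave the beaker and the tape roll where they are.

Things in the scene. Friction and masses are not known exactly. Their poses are not given: they have to be found in the camera images.
- bottle_red_center (a point): Centre (45 mm above the underside) of the amber reagent bottle with the red cap and a white label with a red band: round, 90 mm tall, body 48 mm across up to 70 mm, cap 31 mm across, 80 to 150 g, loose, z axis up. Grip it round the body. It starts standing in a well of the light wooden bench rack, behind the red clip.
- bottle_yellow_center (a point): Centre (45 mm above the underside) of the amber reagent bottle with the yellow cap and a white label with a yellow band: round, 90 mm tall, body 48 mm across up to 70 mm, cap 31 mm across, 80 to 150 g, loose, z axis up. Grip it round the body. It starts standing in a well of the light wooden bench rack, behind the yellow clip.
- bottle_green_center (a point): Centre (45 mm above the underside) of the amber reagent bottle with the green cap and a white label with a green band: round, 90 mm tall, body 48 mm across up to 70 mm, cap 31 mm across, 80 to 150 g, loose, z axis up. Grip it round the body. It starts standing in a well of the light wooden bench rack, behind the green clip.
- bottle_blue_center (a point): Centre (45 mm above the underside) of the amber reagent bottle with the blue cap and a white label with a blue band: round, 90 mm tall, body 48 mm across up to 70 mm, cap 31 mm across, 80 to 150 g, loose, z axis up. Grip it round the body. It starts standing in a well of the light wooden bench rack, behind the blue clip.
- clip_red: Red clip, a sloping plate 46 mm wide, 29 mm high, on the front (robot side) of the light wooden bench rack at the well where the red-capped bottle starts. It stays there; which clip is at which well varies. Origin on the bench, 42 mm in front of the well's centre; x points to the well's centre, y along the row to the left.
- clip_yellow: Yellow clip, a sloping plate 46 mm wide, 29 mm high, on the front (robot side) of the light wooden bench rack at the well where the yellow-capped bottle starts. It stays there; which clip is at which well varies. Origin on the bench, 42 mm in front of the well's centre; x points to the well's centre, y along the row to the left.
- clip_green: Green clip, a sloping plate 46 mm wide, 29 mm high, on the front (robot side) of the light wooden bench rack at the well where the green-capped bottle starts. It stays there; which clip is at which well varies. Origin on the bench, 42 mm in front of the well's centre; x points to the well's centre, y along the row to the left.
- clip_blue: Blue clip, a sloping plate 46 mm wide, 29 mm high, on the front (robot side) of the light wooden bench rack at the well where the blue-capped bottle starts. It stays there; which clip is at which well varies. Origin on the bench, 42 mm in front of the well's centre; x points to the well's centre, y along the row to the left.
- bench_rack: Light wooden bench rack, 272 mm long (y, +y is its left end seen from the robot), 71 mm wide (x, +x away from the robot), fixed; place and yaw vary. Origin: centre of its underside. Four wells at x = 0, y = +100.5, +33.5, -33.5, -100.5 mm, each 63 x 63 mm inside, floor at 8 mm, wall tops at 28 mm. Holds the bottles at the start; left or right of the carrier.
- carrier: Black carrier, steel loop grip at each end, 272 mm long (y, +y is its left end seen from the robot), 71 mm wide (x, +x away from the robot), fixed; place and yaw vary. Origin: centre of its underside. Four wells at x = 0, y = +100.5, +33.5, -33.5, -100.5 mm, each 63 x 63 mm inside, floor at 8 mm, wall tops at 28 mm. Empty at the start.
- beaker_center (a point): Centre (half-way up) of a clear empty beaker, 53 mm across, 67 mm tall, a loose bystander on the far side of the racks.
- tape_center (a point): Centre of a roll of cream tape lying flat, 75 mm across, 24 mm high, a loose bystander on the far side of the racks.

How it is judged:
At the end, for the whole second after the job is handed in: Each bottle stands released, at rest, upright (0.1 rad) on the carrier's floor (6 mm), within 12 mm of its well's centre along each carrier axis; the row is the reverse of the clips' row in the bench rack: leftmost clip's bottle in the rightmost well, and so on (((y of clip_red in the frame of bench_rack between 0.0805 and 0.1205 m and y of bottle_red_center in the frame of carrier between -0.1125 and -0.0885 m) or (y of clip_red in the frame of bench_rack between 0.0135 and 0.0535 m and y of bottle_red_center in the frame of carrier between -0.0455 and -0.0215 m) or (y of clip_red in the frame of bench_rack between -0.0535 and -0.0135 m and y of bottle_red_center in the frame of carrier between 0.0215 and 0.0455 m) or (y of clip_red in the frame of bench_rack between -0.1205 and -0.0805 m and y of bottle_red_center in the frame of carrier between 0.0885 and 0.1125 m)) and x of bottle_red_center in the frame of carrier between -0.012 and 0.012 m and z of bottle_red_center in the frame of carrier between 0.047 and 0.059 m and angle between each of bottle_red_center, bottle_yellow_center, bottle_green_center, bottle_blue_center's own z axis and vertical below 0.1 rad and linear speed of each of bottle_red, bottle_yellow, bottle_green, bottle_blue below 0.02 m/s and contact force between each of bottle_red, bottle_yellow, bottle_green, bottle_blue and the fingers below 0.05 N and ((y of clip_yellow in the frame of bench_rack between 0.0805 and 0.1205 m and y of bottle_yellow_center in the frame of carrier between -0.1125 and -0.0885 m) or (y of clip_yellow in the frame of bench_rack between 0.0135 and 0.0535 m and y of bottle_yellow_center in the frame of carrier between -0.0455 and -0.0215 m) or (y of clip_yellow in the frame of bench_rack between -0.0535 and -0.0135 m and y of bottle_yellow_center in the frame of carrier between 0.0215 and 0.0455 m) or (y of clip_yellow in the frame of bench_rack between -0.1205 and -0.0805 m and y of bottle_yellow_center in the frame of carrier between 0.0885 and 0.1125 m)) and x of bottle_yellow_center in the frame of carrier between -0.012 and 0.012 m and z of bottle_yellow_center in the frame of carrier between 0.047 and 0.059 m and ((y of clip_green in the frame of bench_rack between 0.0805 and 0.1205 m and y of bottle_green_center in the frame of carrier between -0.1125 and -0.0885 m) or (y of clip_green in the frame of bench_rack between 0.0135 and 0.0535 m and y of bottle_green_center in the frame of carrier between -0.0455 and -0.0215 m) or (y of clip_green in the frame of bench_rack between -0.0535 and -0.0135 m and y of bottle_green_center in the frame of carrier between 0.0215 and 0.0455 m) or (y of clip_green in the frame of bench_rack between -0.1205 and -0.0805 m and y of bottle_green_center in the frame of carrier between 0.0885 and 0.1125 m)) and x of bottle_green_center in the frame of carrier between -0.012 and 0.012 m and z of bottle_green_center in the frame of carrier between 0.047 and 0.059 m and ((y of clip_blue in the frame of bench_rack between 0.0805 and 0.1205 m and y of bottle_blue_center in the frame of carrier between -0.1125 and -0.0885 m) or (y of clip_blue in the frame of bench_rack between 0.0135 and 0.0535 m and y of bottle_blue_center in the frame of carrier between -0.0455 and -0.0215 m) or (y of clip_blue in the frame of bench_rack between -0.0535 and -0.0135 m and y of bottle_blue_center in the frame of carrier between 0.0215 and 0.0455 m) or (y of clip_blue in the frame of bench_rack between -0.1205 and -0.0805 m and y of bottle_blue_center in the frame of carrier between 0.0885 and 0.1125 m)) and x of bottle_blue_center in the frame of carrier between -0.012 and 0.012 m and z of bottle_blue_center in the frame of carrier between 0.047 and 0.059 m); the robot touches nothing.
It fails at once if a bottle was tipped over (angle between any of bottle_red_center, bottle_yellow_center, bottle_green_center, bottle_blue_center's own z axis and vertical above 0.6 rad).
It fails at once if a bottle was dropped: out of the fingers more than about 30 mm above the floor of a well ((height (world z) of bottle_red_center above 0.083 m and contact force between the fingers and bottle_red below 0.01 N) or (height (world z) of bottle_yellow_center above 0.083 m and contact force between the fingers and bottle_yellow below 0.01 N) or (height (world z) of bottle_green_center above 0.083 m and contact force between the fingers and bottle_green below 0.01 N) or (height (world z) of bottle_blue_center above 0.083 m and contact force between the fingers and bottle_blue below 0.01 N)).
It fails at once if the beaker or the tape was pushed more than 30 mm from its place (distance of any of beaker_center, tape_center from where it was at the start of the episode above 0.03 m).
It also fails if it takes over 104 s, if anything falls off the work surface, if the arm or the gripper's body presses on something with over 40 N, if the wrist force passes 120 N, or if a joint passes its speed limit or range.

## Working session

There is one attempt and no reset: what is moved stays moved. The work goes in short steps, Python scripts to look and compute and a shell command to move; the robot and the scene stay as the last step left them, time stands still between calls to the robot, and variables do not carry over. Pictures are saved under pics/ and viewed, about 12 in all and at most 16, crops included, and the job is handed in when it is done.

```bash
mkdir -p pics; python3 - <<'E'
from station import *
import cv2
print(get_obs())
for n in("top","scene"):
    im=get_image(n); cv2.imwrite(f"pics/{n}0.png",im[:,:,::-1]); print(n,calibration(n))
E
```

```text
{'t': 0.0, 'q': array([-1.23604087e+00,  5.33849835e-02,  1.61430817e+00,  1.02185118e-06,
        1.47603107e+00, -1.18995523e-01]), 'dq': array([ 2.00760991e-03,  6.92494157e-05,  2.72228741e-03, -2.59217140e-04,
       -3.19840847e-04,  1.12671634e-03]), 'effort': array([ 1.01188627e-03, -3.93680227e+01, -3.70177031e+01, -9.69755843e-05,
        7.00879682e-03, -1.17022518e-05]), 'tool_pos': array([ 0.27376017, -0.5611635 ,  0.23803712]), 'tool_rot': array([-3.05902111e+00, -7.06174729e-01,  3.58679005e-04]), 'contact_force': array([-1.28933206,  0.85883722,  0.30978013]), 'wrist_torque': array([-0.0493987 , -0.02080524,  0.03050652]), 'opening': 0.08558920170430216}
top {'vfov': 46.88667645352781, 'cx': 314.650204346371, 'cy': 234.56814803835562, 'R': array([[-2.50330191e-02, -9.99686315e-01, -7.87571697e-04],
       [-9.80324923e-01,  2.47024785e-02, -1.95838791e-01],
       [ 1.95796814e-01, -4.13036004e-03, -9.80635787e-01]]), 't': array([0.0153626 , 0.59435317, 1.35320768])}
scene {'vfov': 50.9354266222713, 'cx': 327.38852201916984, 'cy': 241.96830567582134, 'R': array([[ 0.60993811, -0.79220731, -0.01957216],
       [-0.37938313, -0.27023342, -0.8848968 ],
       [ 0.69573266,  0.54715763, -0.46537575]]), 't': array([-0.34987349,  0.26226432,  0.84577265])}
```

View pics/top0.png

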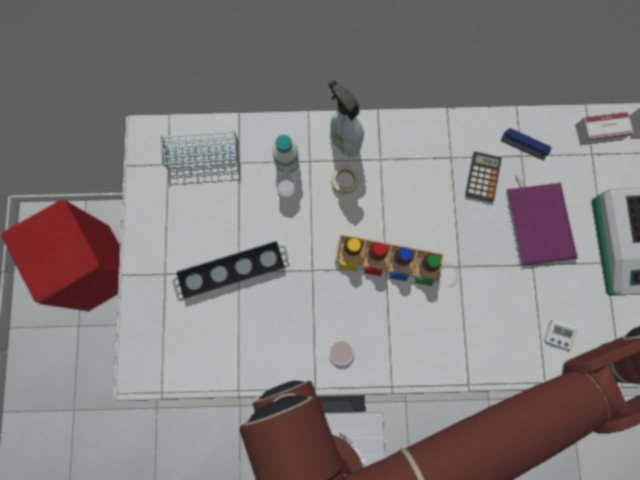

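View pics/scene0.png

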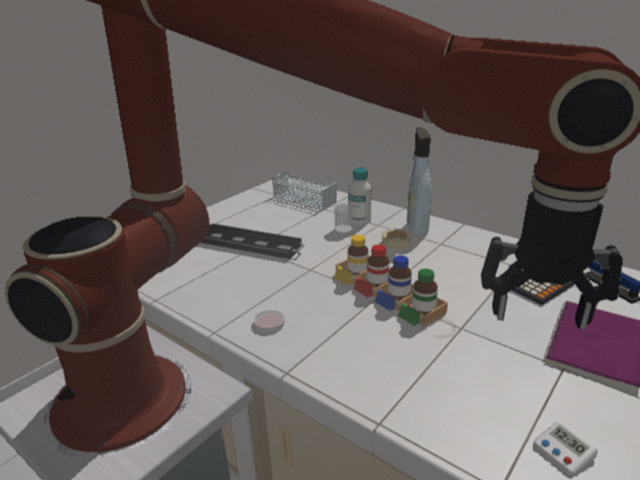

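```bash
cat > h.py <<'E'
from station import *
import numpy as np, cv2
from scipy.spatial.transform import Rotation as Ro
def ray(c,uv,z):
    f=240/np.tan(np.radians(c["vfov"]/2)); d=np.array([(uv[0]-c["cx"])/f,(uv[1]-c["cy"])/f,1.])
    R=np.array(c["R"]);C=-R.T@c["t"];d=R.T@d
    return C+d*(z-C[2])/d[2]
H={"red":(0,8),"yellow":(22,34),"green":(50,75),"blue":(110,130)}
def blobs(im,col,smin=120,vmin=60,amin=40):
    h=cv2.cvtColor(im,cv2.COLOR_RGB2HSV); lo,hi=H[col]
    m=cv2.inRange(h,(lo,smin,vmin),(hi,255,255))
    if col=="red": m|=cv2.inRange(h,(173,smin,vmin),(180,255,255))
    n,_,s,c=cv2.connectedComponentsWithStats(m)
    return [(int(s[i,4]),s[i,:4].tolist(),c[i].round(1).tolist()) for i in range(1,n) if s[i,4]>=amin]
def jog(xyz,yaw,obs=None):
    "shift in tool axes (cm) to TCP xyz with tool x at angle yaw, z down"
    o=obs or get_obs(); T=Ro.from_rotvec(o["tool_rot"]); d=T.inv().apply(np.array(xyz)-o["tool_pos"])*100
    G=Ro.from_matrix(np.c_[[np.cos(yaw),np.sin(yaw),0],[np.sin(yaw),-np.cos(yaw),0],[0,0,-1]])
    return d.round(2),(T.inv()*G).as_rotvec().round(3)
E
python3 - <<'E'
from h import *
im=cv2.imread("pics/top0.png")[:,:,::-1].copy();c=calibration("top")
for k in H:
    for b in blobs(im,k,amin=60):
        if 300<b[2][0]<460 and 220<b[2][1]<300: print(k,b,ray(c,b[2],.098).round(4))
g=cv2.cvtColor(im,cv2.COLOR_RGB2GRAY)[230:310,160:300]
n,_,s,ce=cv2.connectedComponentsWithStats((cv2.morphologyEx(g,cv2.MORPH_OPEN,np.ones((3,3)))<60).astype(np.uint8))
for i in range(1,n):
    if s[i,4]>300: 
        m=(_==i).astype(np.uint8); r=cv2.minAreaRect(cv2.findContours(m,0,1)[0][0]); print(r, ray(c,np.array(r[0])+(160,230),.028))
p=[(194,282),(219,274),(244,266),(268,258)]
for q in p: print(ray(c,q,.008).round(4))
E
```

```text
red (171, [372, 243, 15, 14], [379.0, 249.3]) [ 0.5457 -0.1571  0.098 ]
red (108, [365, 267, 18, 8], [372.9, 270.5]) [ 0.4935 -0.1396  0.098 ]
yellow (160, [347, 238, 14, 14], [353.4, 244.7]) [ 0.5588 -0.0944  0.098 ]
yellow (113, [340, 261, 17, 10], [347.5, 265.6]) [ 0.5071 -0.078   0.098 ]
green (132, [427, 255, 13, 13], [433.0, 260.8]) [ 0.5137 -0.2882  0.098 ]
green (71, [417, 278, 16, 7], [424.2, 280.7]) [ 0.4653 -0.2635  0.098 ]
blue (134, [399, 248, 13, 13], [404.9, 254.1]) [ 0.5321 -0.2202  0.098 ]
((69.80097961425781, 39.75139617919922), (26.718887329101562, 104.40258026123047), 73.12374114990234) [0.51382531 0.22107804 0.028     ]
[0.4868 0.317  0.008 ]
[0.5061 0.2522 0.008 ]
[0.5255 0.187  0.008 ]
[0.5451 0.1241 0.008 ]
```

```bash
python3 - <<'E'
from h import *
print(jog((.50,-.19,.26),1.342))
E
```

```text
(array([ 36.6 , -23.45,  -2.13]), array([-0.002, -0.001, -0.888]))
```

```bash
python3 -m jog '[[36.6,-23.45,-2.1,0,0,-0.888,0],[36.6,-23.45,-2.1,0,0,-0.888,0],[36.6,-23.45,-2.1,0,0,-0.888,0],[36.6,-23.45,-2.1,0,0,-0.888,0],[36.6,-23.45,-2.1,0,0,-0.888,0],[36.6,-23.45,-2.1,0,0,-0.888,0],[36.6,-23.45,-2.1,0,0,-0.888,0],[36.6,-23.45,-2.1,0,0,-0.888,0]]' 40; python3 - <<'E'
from h import *
print(jog((.50,-.19,.26),1.342))
E
```

```text
t: 0.77
tool_pos: [0.4474, -0.2752, 0.2546]
tool_rot: [-2.455, -1.957, -0.001]
contact_force: [1.3, -0.8, -0.1]
opening: 0.0854
(array([ 9.48,  3.23, -0.53]), array([-0.001, -0.002,  0.004]))
```

```bash
python3 -m jog '[[9.5,3.2,-0.5,0,0,0,0],[9.5,3.2,-0.5,0,0,0,0],[9.5,3.2,-0.5,0,0,0,0],[9.5,3.2,-0.5,0,0,0,0],[9.5,3.2,-0.5,0,0,0,0],[9.5,3.2,-0.5,0,0,0,0]]'; python3 - <<'E'
from h import *
o=get_obs();c=calibration("wrist");im=get_image("wrist");cv2.imwrite("pics/w1.png",im[:,:,::-1])
print(o["tool_pos"],o["tool_rot"],c)
for k in H:
    for b in blobs(im,k,amin=200): print(k,b,ray(c,b[2],.098).round(4))
E
```

```text
t: 1.27
tool_pos: [0.4993, -0.1902, 0.2592]
tool_rot: [-2.455, -1.956, 0.0]
contact_force: [0.4, -0.5, -0.0]
opening: 0.0856
[ 0.49927858 -0.19017909  0.25921644] [-2.45490220e+00 -1.95598510e+00  4.06101951e-04] {'vfov': 69.33723567096544, 'cx': 320.6965572162944, 'cy': 239.31836614386575, 'R': array([[ 0.97508816, -0.22181178, -0.00161815],
       [-0.21392579, -0.9422997 ,  0.2575015 ],
       [-0.05864165, -0.2507405 , -0.96627654]]), 't': array([-0.52778798, -0.11051949,  0.37948323])}
red (614, [310, 149, 15, 45], [317.5, 170.7]) [ 0.5059 -0.1442  0.098 ]
red (1257, [350, 156, 40, 41], [369.7, 175.9]) [ 0.5478 -0.1582  0.098 ]
yellow (1411, [350, 73, 42, 44], [370.5, 94.7]) [ 0.5603 -0.0957  0.098 ]
yellow (714, [309, 78, 16, 50], [316.7, 103.1]) [ 0.5172 -0.0923  0.098 ]
green (435, [313, 267, 12, 43], [318.6, 287.7]) [ 0.4832 -0.2473  0.098 ]
green (862, [346, 302, 33, 35], [362.4, 319.6]) [ 0.5162 -0.2879  0.098 ]
blue (1040, [349, 230, 37, 37], [367.2, 248.5]) [ 0.5337 -0.2203  0.098 ]
```

View pics/w1.png

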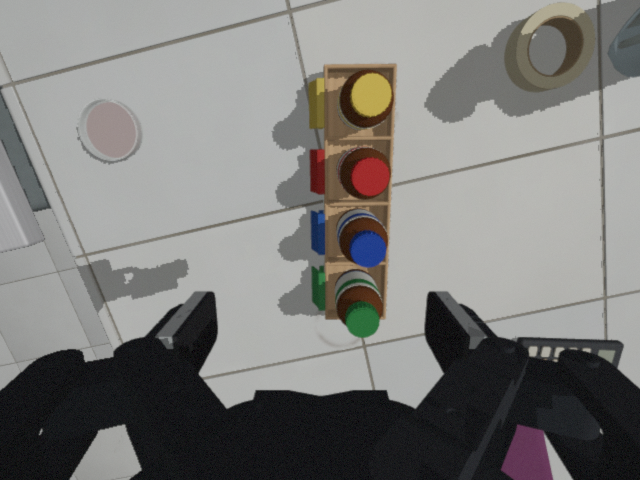

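```bash
python3 - <<'E'
from h import *
print(jog((.560,-.095,.15),1.342),jog((.560,-.095,.046),1.342))
E
```

```text
(array([10.66,  3.81, 10.94]), array([-0.002, -0.002,  0.003])) (array([10.65,  3.83, 21.34]), array([-0.002, -0.002,  0.003]))
```

```bash
python3 -m jog '[[10.65,3.8,10.9,0,0,0,0],[10.65,3.8,10.9,0,0,0,0],[10.65,3.8,10.9,0,0,0,0],[10.65,3.8,10.9,0,0,0,0],[10.65,3.8,10.9,0,0,0,0],[10.65,3.8,10.9,0,0,0,0]]'; python3 - <<'E'
from h import *
c=calibration("wrist");im=get_image("wrist");cv2.imwrite("pics/w2.png",im[:,:,::-1])
for k in H:
    for b in blobs(im,k,amin=200): print(k,b,ray(c,b[2],.098).round(4))
print(jog((.560,-.095,.046),1.342))
E
```

```text
t: 1.82
tool_pos: [0.5586, -0.0954, 0.1482]
tool_rot: [-2.454, -1.953, 0.005]
contact_force: [0.8, -0.6, -0.5]
opening: 0.0854
red (788, [265, 277, 17, 63], [273.3, 308.6]) [ 0.5248 -0.114   0.098 ]
red (369, [295, 294, 65, 28], [325.1, 302.3]) [ 0.5552 -0.1167  0.098 ]
red (2445, [303, 332, 53, 58], [328.8, 360.4]) [ 0.5489 -0.1548  0.098 ]
yellow (887, [260, 200, 19, 63], [269.5, 230.1]) [ 0.5349 -0.068   0.098 ]
yellow (2589, [298, 234, 58, 59], [326.6, 263.5]) [ 0.5612 -0.0938  0.098 ]
blue (219, [269, 347, 15, 43], [275.4, 370.4]) [ 0.5154 -0.1544  0.098 ]
(array([ 0.12,  0.05, 10.41]), array([-0.003, -0.001,  0.001]))
```

View pics/w2.png

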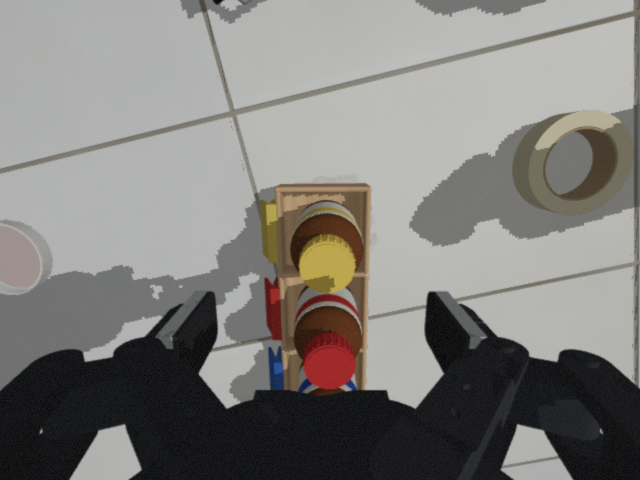

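```bash
python3 -m jog '[[0.1,0,4,0,0,0,0],[0.1,0,8,0,0,0,0],[0.1,0,10.4,0,0,0,0],[0.1,0,10.4,0,0,0,0],[0.1,0,10.4,0,0,0,130],[0.1,0,10.4,0,0,0,130],[0.1,0,10.4,0,0,0,130],[0.1,0,10.4,0,0,0,130]]' 40;python3 -m jog '[[0,0,0,0,0,0,160],[0,0,0,0,0,0,160],[0,0,0,0,0,0,160],[0,0,0,0,0,0,160]]'
```

```text
t: 2.53
tool_pos: [0.5619, -0.0962, 0.05]
tool_rot: [2.458, 1.953, 0.004]
contact_force: [-0.4, 0.7, 4.9]
opening: 0.0458
t: 2.87
tool_pos: [0.5618, -0.0961, 0.05]
tool_rot: [2.458, 1.954, 0.004]
contact_force: [0.6, -0.4, 3.3]
opening: 0.0456
```

```bash
python3 -m jog '[[0,0,-1,0,0,0,160],[0,0,-3,0,0,0,160],[0,0,-6,0,0,0,160],[0,0,-9,0,0,0,160],[0,0,-12,0,0,0,160],[0,0,-12,0,0,0,160],[0,0,-12,0,0,0,160]]'; python3 - <<'E'
from h import *
c=calibration("wrist");o=get_obs();im=get_image("wrist");s=get_image("scene")
cv2.imwrite("pics/w3.png",np.hstack([cv2.resize(im,(400,300)),cv2.resize(s[120:420,160:560],(400,300))])[:,:,::-1])
print(blobs(im,"yellow",amin=1000))
# carrier yaw .293 -> wells
print(jog((.50,.22,.19),1.864,o))
E
```

```text
t: 3.45
tool_pos: [0.5629, -0.0965, 0.1732]
tool_rot: [2.454, 1.951, 0.008]
contact_force: [-0.3, 0.9, -2.2]
opening: 0.0456
[(7512, [267, 309, 109, 87], [321.0, 355.0])]
(array([ 29.41, -13.25,  -1.79]), array([ 0.008,  0.002, -0.521]))
```

View pics/w3.png

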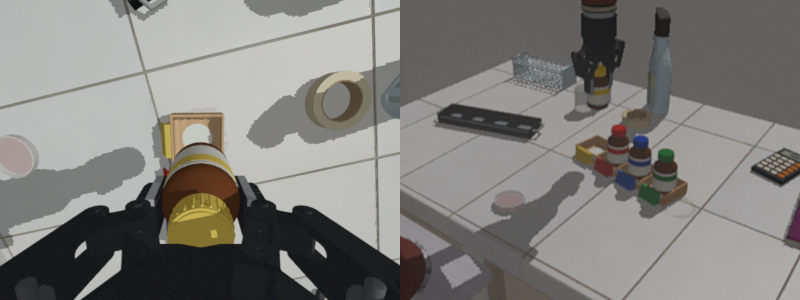

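```bash
python3 - <<'E'
from h import *
print(jog((.53,.08,.22),1.864))
E
```

```text
(array([16.44, -6.95, -5.1 ]), array([ 0.001, -0.   , -0.521]))
```

```bash
python3 -m jog '[[4,-1.7,-1.3,0,0,-0.12,160],[8,-3.4,-2.5,0,0,-0.25,160],[12,-5.2,-3.8,0,0,-0.37,160],[16.4,-6.95,-5.1,0,0,-0.521,160],[16.4,-6.95,-5.1,0,0,-0.521,160],[16.4,-6.95,-5.1,0,0,-0.521,160],[16.4,-6.95,-5.1,0,0,-0.521,160],[16.4,-6.95,-5.1,0,0,-0.521,160]]'; python3 - <<'E'
from h import *
c=calibration("wrist");im=get_image("wrist");cv2.imwrite("pics/w4.png",im[:,:,::-1])
E
```

```text
t: 4.22
tool_pos: [0.529, 0.0791, 0.2179]
tool_rot: [-1.872, -2.52, 0.002]
contact_force: [-0.3, -0.3, -0.9]
opening: 0.0452
```

View pics/w4.png

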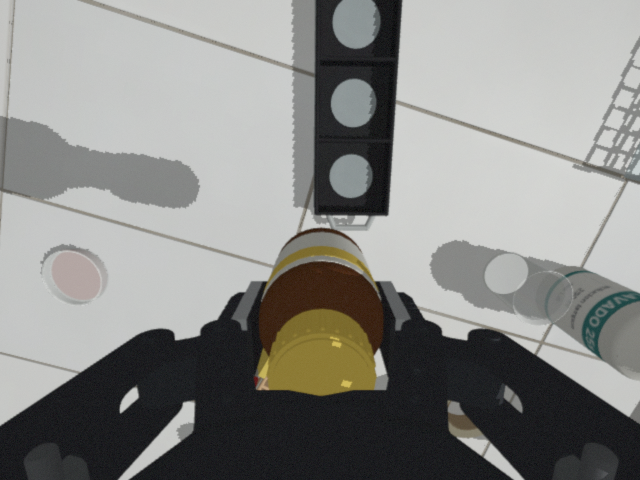

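```bash
python3 - <<'E'
from h import *
c=calibration("wrist");im=cv2.imread("pics/w4.png",0)
roi=im[0:214,322:390]
n,l,s,ce=cv2.connectedComponentsWithStats((roi>90).astype(np.uint8))
for i in range(1,n):
    if 600<s[i,4]<4000: print(s[i],ray(c,ce[i]+(322,0),.008).round(4))
for uv in [(315,214),(388,214),(319,0),(401,0)]: print(ray(c,uv,.028).round(4))
t=cv2.imread("pics/top0.png",0);ct=calibration("top")
n,l,s,ce=cv2.connectedComponentsWithStats((t[240:300,175:285]>90).astype(np.uint8))
for i in range(1,n):
    if 60<s[i,4]<500: print('top',s[i],ray(ct,ce[i]+(175,240),.008).round(4))
E
```

```text
[  10    0   48   49 1906] [0.5082 0.2517 0.008 ]
[   9   79   45   48 1705] [0.5265 0.1883 0.008 ]
[   7  154   43   44 1445] [0.5449 0.1236 0.008 ]
[0.5222 0.0808 0.028 ]
[0.5886 0.101  0.028 ]
[0.4745 0.2523 0.028 ]
[0.5388 0.2717 0.028 ]
top [ 86  12  15  14 177] [0.5438 0.1245 0.008 ]
top [ 61  19  15  15 177] [0.5254 0.1888 0.008 ]
top [ 36  27  16  15 182] [0.507 0.253 0.008]
top [ 11  35  16  14 180] [0.4882 0.3176 0.008 ]
```

```bash
python3 - <<'E'
from h import *
print(jog((.5445,.1235,.15),1.855),jog((.5445,.1235,.051),1.855))
E
```

```text
(array([3.84, 2.77, 6.8 ]), array([-0.002, -0.001,  0.008])) (array([ 3.84,  2.79, 16.7 ]), array([-0.002, -0.001,  0.008]))
```

```bash
python3 -m jog '[[3.84,2.77,0,0,0,0.01,160],[3.84,2.77,3,0,0,0.01,160],[3.84,2.77,6.8,0,0,0.01,160],[3.84,2.77,10,0,0,0.01,160],[3.84,2.77,13,0,0,0.01,160],[3.84,2.77,15.5,0,0,0.01,160],[3.84,2.77,16.2,0,0,0.01,160],[3.84,2.77,16.2,0,0,0.01,160]]';python3 -c "
from h import *
print(jog((.5445,.1235,.051),1.855))"
```

```text
t: 4.93
tool_pos: [0.5423, 0.1221, 0.0531]
tool_rot: [-1.886, -2.505, 0.009]
contact_force: [0.1, 0.2, -1.0]
opening: 0.0456
(array([0.07, 0.25, 0.21]), array([-0.008, -0.002, -0.004]))
```

```bash
python3 -m jog '[[0.1,0.2,0.1,0,0,0,160],[0.1,0.2,0.25,0,0,0,160],[0.1,0.2,0.35,0,0,0,160],[0.1,0.2,0.35,0,0,0,160]]'; python3 -m jog '[[0,0,0,0,0,0,90],[0,0,0,0,0,0,60],[0,0,0,0,0,0,0],[0,0,0,0,0,0,0],[0,0,0,0,0,0,0],[0,0,0,0,0,0,0]]'; python3 -m jog '[[0,0,-3,0,0,0,0],[0,0,-7,0,0,0,0],[0,0,-11,0,0,0,0],[0,0,-14,0,0,0,0],[-5,0,-18,0,0,0,0],[-10,0,-18,0,0,0,0],[-10,0,-18,0,0,0,0]]'; python3 - <<'E'
from h import *
c=calibration("wrist");im=get_image("wrist");cv2.imwrite("pics/w5.png",im[:,:,::-1])
for b in blobs(im,"yellow",amin=200): print(b,ray(c,b[2],.098).round(4))
print(jog((.5478,-.1575,.17),1.342))
E
```

```text
t: 5.27
tool_pos: [0.5447, 0.1236, 0.0505]
tool_rot: [-1.887, -2.505, 0.007]
contact_force: [-0.1, 0.8, -0.7]
opening: 0.0454
t: 5.77
tool_pos: [0.5447, 0.1236, 0.0506]
tool_rot: [-1.887, -2.506, 0.007]
contact_force: [-0.1, 0.1, -0.1]
opening: 0.0854
t: 6.35
tool_pos: [0.5753, 0.0256, 0.2341]
tool_rot: [1.889, 2.509, -0.003]
contact_force: [0.6, 0.1, -0.5]
opening: 0.0855
(1656, [295, 69, 45, 48], [316.8, 92.5]) [0.5432 0.1242 0.098 ]
(589, [232, 270, 27, 48], [243.8, 292.8]) [ 0.5273 -0.0441  0.098 ]
(array([-16.45,  -7.61,   6.49]), array([-0.001,  0.005,  0.505]))
```

View pics/w5.png

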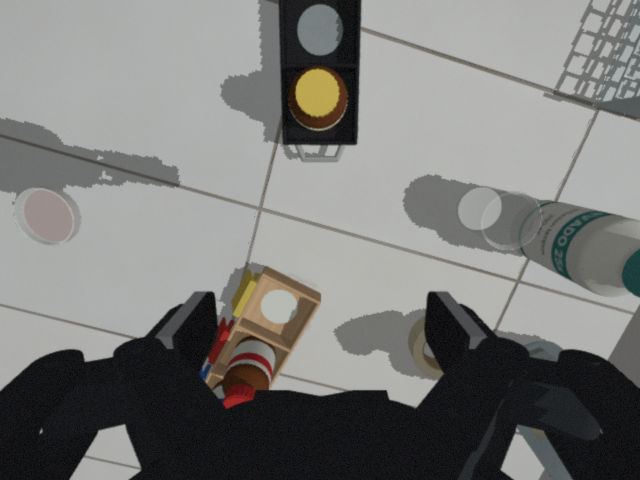

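```bash
python3 -m jog '[[-4,-1.9,1.5,0,0,0.12,0],[-8,-3.8,3,0,0,0.25,0],[-12,-5.6,4.5,0,0,0.37,0],[-16.45,-7.6,6.4,0,0,0.505,0],[-16.45,-7.6,6.4,0,0,0.505,0],[-16.45,-7.6,6.4,0,0,0.505,0],[-16.45,-7.6,6.4,0,0,0.505,0]]';  python3 - <<'E'
from h import *
c=calibration("wrist");im=get_image("wrist")
for b in blobs(im,"red",amin=800): print(b,ray(c,b[2],.098).round(4))
print(jog((.5473,-.158,.05),1.342))
E
```

```text
t: 6.98
tool_pos: [0.547, -0.1582, 0.1697]
tool_rot: [2.462, 1.95, -0.007]
contact_force: [0.4, 0.5, 0.7]
opening: 0.0858
(2200, [298, 226, 53, 54], [324.0, 252.6]) [ 0.5485 -0.1569  0.098 ]
(array([-0.03, -0.03, 12.06]), array([-0.   ,  0.004, -0.001]))
```

```bash
python3 -m jog '[[0,0,4,0,0,0,0],[0,0,8,0,0,0,0],[0,0,11.5,0,0,0,0],[0,0,12.1,0,0,0,0],[0,0,12.1,0,0,0,160],[0,0,12.1,0,0,0,160],[0,0,12.1,0,0,0,160],[0,0,12.1,0,0,0,160]]' 40;python3 -m jog '[[0,0,0,0,0,0,160],[0,0,0,0,0,0,160]]'; python3 -m jog '[[0,0,-1,0,0,0,160],[0,0,-3,0,0,0,160],[0,0,-6,0,0,0,160],[0,0,-9,0,0,0,160],[0,0,-12,0,0,0,160],[0,0,-14,0,0,0,160],[0,0,-14,0,0,0,160]]'; python3 - <<'E'
from h import *
print(jog((.526,.188,.19),1.855))
E
```

```text
t: 7.7
tool_pos: [0.5502, -0.1584, 0.0535]
tool_rot: [2.455, 1.948, -0.0]
contact_force: [1.0, 1.4, 2.4]
opening: 0.0459
t: 7.87
tool_pos: [0.5519, -0.1591, 0.0561]
tool_rot: [2.451, 1.946, 0.003]
contact_force: [0.5, 0.5, -0.1]
opening: 0.0466
t: 8.45
tool_pos: [0.5537, -0.1593, 0.2037]
tool_rot: [2.443, 1.939, 0.012]
contact_force: [-0.3, -0.2, 0.7]
opening: 0.046
(array([ 33.2 , -10.61,   0.88]), array([ 0.02 ,  0.013, -0.513]))
```

```bash
python3 -m jog '[[4,-1.3,0.1,0,0,-0.06,160],[8,-2.6,0.2,0,0,-0.12,160],[12,-4,0.3,0,0,-0.19,160],[16,-5.2,0.4,0,0,-0.26,160],[20,-6.4,0.5,0.005,0.005,-0.32,160],[24,-7.7,0.6,0.01,0.01,-0.38,160],[28,-9,0.7,0.015,0.01,-0.45,160],[32,-10.2,0.8,0.02,0.013,-0.513,160]]'; python3 - <<'E'
from h import *
print(jog((.526,.188,.15),1.855),get_obs()["opening"])
im=get_image("wrist");s=get_image("scene")
cv2.imwrite("pics/w6.png",np.hstack([cv2.resize(im,(400,300)),cv2.resize(s[100:300,100:400],(450,300))[:,:400]])[:,:,::-1])
E
```

```text
t: 9.12
tool_pos: [0.5261, 0.1749, 0.1902]
tool_rot: [-1.88, -2.516, 0.002]
contact_force: [0.5, -0.3, -0.4]
opening: 0.0458
(array([1.26, 0.36, 4.02]), array([-0.002,  0.   ,  0.003])) 0.045816579519465925
```

View pics/w6.png

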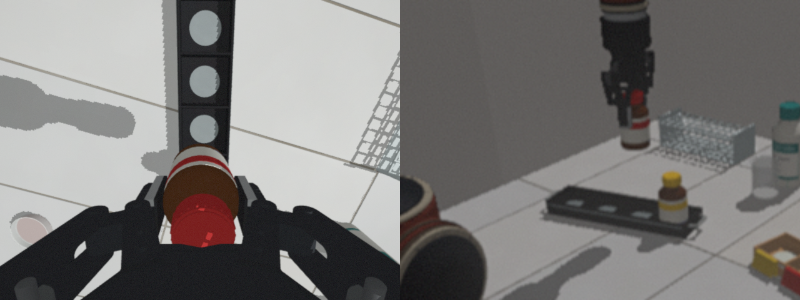

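```bash
python3 -m jog '[[1.2,0.35,2,0,0,0,160],[1.2,0.35,5,0,0,0,160],[1.2,0.35,8,0,0,0,160],[1.2,0.35,11,0,0,0,160],[1.2,0.35,12.5,0,0,0,160],[1.2,0.35,12.9,0,0,0,160],[1.2,0.35,12.9,0,0,0,160],[1.2,0.35,12.9,0,0,0,160]]';python3 -c "
from h import *
print(jog((.526,.188,.056),1.855))"
```

```text
t: 9.88
tool_pos: [0.5258, 0.1904, 0.0616]
tool_rot: [-1.874, -2.518, -0.0]
contact_force: [0.9, 0.5, -0.9]
opening: 0.0461
(array([-0.24, -0.05,  0.56]), array([-0.001, -0.002,  0.007]))
```

```bash
python3 -m jog '[[-0.2,0,0.2,0,0,0,160],[-0.2,0,0.4,0,0,0,160],[-0.2,0,0.55,0,0,0,160],[-0.2,0,0.55,0,0,0,160]]';python3 -m jog '[[0,0,0.1,0,0,0,160],[0,0,0.15,0,0,0,160],[0,0,0.15,0,0,0,160]]'
```

```text
t: 10.22
tool_pos: [0.5267, 0.1885, 0.0566]
tool_rot: [-1.875, -2.519, -0.001]
contact_force: [-1.4, 0.9, -1.2]
opening: 0.0465
t: 10.47
tool_pos: [0.5267, 0.1885, 0.0551]
tool_rot: [-1.875, -2.519, -0.001]
contact_force: [0.2, 0.1, -1.9]
opening: 0.0462
```

```bash
python3 -m jog '[[0,0,0.1,0,0,0,160],[0,0,0.2,0,0,0,160],[0,0,0.2,0,0,0,160]]';python3 -m jog '[[0,0,0.1,0,0,0,160],[0,0,0.15,0,0,0,160],[0,0,0.15,0,0,0,160]]'
```

```text
t: 10.72
tool_pos: [0.5268, 0.1887, 0.0537]
tool_rot: [-1.875, -2.519, -0.001]
contact_force: [-1.4, 0.6, 2.8]
opening: 0.0461
t: 10.97
tool_pos: [0.5268, 0.1888, 0.0536]
tool_rot: [-1.874, -2.518, -0.0]
contact_force: [-5.5, -0.9, 9.4]
opening: 0.0462
```

```bash
python3 -m jog '[[0,0,0,0,0,0,120],[0,0,0,0,0,0,60],[0,0,0,0,0,0,0],[0,0,0,0,0,0,0],[0,0,0,0,0,0,0],[0,0,0,0,0,0,0]]'; python3 -m jog '[[0,0,-3,0,0,0,0],[0,0,-7,0,0,0,0],[0,0,-11,0,0,0,0],[0,0,-14,0,0,0,0],[-5,0,-16,0,0,0,0],[-9,0,-16,0,0,0,0],[-13,0,-16,0,0,0,0],[-13,0,-16,0,0,0,0]]'; python3 - <<'E'
from h import *
c=calibration("wrist");im=get_image("wrist");cv2.imwrite("pics/w7.png",im[:,:,::-1])
for k in("red","yellow"):
  for b in blobs(im,k,amin=800): print(b,ray(c,b[2],.098).round(4))
print(jog((.5335,-.2203,.17),1.342))
E
```

```text
t: 11.47
tool_pos: [0.5268, 0.1887, 0.0534]
tool_rot: [-1.874, -2.518, -0.0]
contact_force: [-0.1, 0.3, 0.1]
opening: 0.0856
t: 12.13
tool_pos: [0.566, 0.0593, 0.2143]
tool_rot: [1.88, 2.515, -0.0]
contact_force: [-0.9, -0.4, 0.7]
opening: 0.085
(2381, [295, 9, 52, 60], [320.3, 37.5]) [0.5273 0.1877 0.098 ]
(1698, [294, 118, 46, 49], [316.3, 142.2]) [0.5432 0.1243 0.098 ]
(array([-26.  , -10.99,   4.35]), array([-0.001, -0.   ,  0.515]))
```

View pics/w7.png

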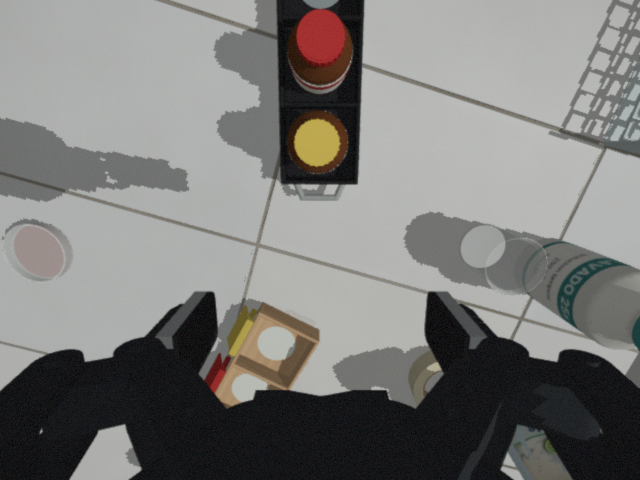

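```bash
python3 -m jog '[[-4,-1.7,0.7,0,0,0.1,0],[-8,-3.4,1.4,0,0,0.2,0],[-12,-5,2,0,0,0.3,0],[-16,-6.7,2.6,0,0,0.4,0],[-20,-8.4,3.2,0,0,0.515,0],[-24,-10.1,4,0,0,0.515,0],[-26,-11,4.3,0,0,0.515,0],[-26,-11,4.3,0,0,0.515,0]]';  python3 - <<'E'
from h import *
c=calibration("wrist");im=get_image("wrist")
for b in blobs(im,"blue",amin=800): print(b,ray(c,b[2],.098).round(4))
print(jog((.5345,-.2203,.05),1.342))
E
```

```text
t: 12.85
tool_pos: [0.5317, -0.2245, 0.1686]
tool_rot: [-2.464, -1.946, 0.005]
contact_force: [-0.1, 0.0, 0.2]
opening: 0.0856
(2117, [300, 223, 51, 53], [324.9, 249.1]) [ 0.5343 -0.2206  0.098 ]
(array([ 0.19,  0.21, 11.9 ]), array([-0.003, -0.001, -0.004]))
```

```bash
python3 -m jog '[[0.2,0.2,4,0,0,0,0],[0.2,0.2,8,0,0,0,0],[0.2,0.2,11.2,0,0,0,0],[0.2,0.2,11.9,0,0,0,0],[0.2,0.2,11.9,0,0,0,160],[0.2,0.2,11.9,0,0,0,160],[0.2,0.2,11.9,0,0,0,160],[0.2,0.2,11.9,0,0,0,160]]' 40;python3 -m jog '[[0,0,0,0,0,0,160],[0,0,0,0,0,0,160]]'; python3 -m jog '[[0,0,-1,0,0,0,160],[0,0,-3,0,0,0,160],[0,0,-6,0,0,0,160],[0,0,-9,0,0,0,160],[0,0,-12,0,0,0,160],[0,0,-14,0,0,0,160],[0,0,-14,0,0,0,160]]'; python3 - <<'E'
from h import *
print(jog((.5078,.2525,.19),1.855))
E
```

```text
t: 13.57
tool_pos: [0.5367, -0.2209, 0.0536]
tool_rot: [2.462, 1.948, 0.002]
contact_force: [0.2, -0.4, -0.5]
opening: 0.0463
t: 13.73
tool_pos: [0.5382, -0.2216, 0.056]
tool_rot: [2.459, 1.945, 0.004]
contact_force: [-1.5, 0.4, -1.3]
opening: 0.0464
t: 14.32
tool_pos: [0.5403, -0.2228, 0.2037]
tool_rot: [2.451, 1.938, 0.011]
contact_force: [1.3, 0.0, -0.7]
opening: 0.0464
(array([ 45.51, -14.13,   0.9 ]), array([ 0.016,  0.009, -0.517]))
```

```bash
python3 -m jog '[[4,-1.2,0,0,0,-0.06,160],[8,-2.4,0,0,0,-0.12,160],[12,-3.7,0,0,0,-0.18,160],[16,-5,0,0,0,-0.24,160],[20,-6.2,0,0,0,-0.3,160],[24,-7.4,0,0,0,-0.36,160],[28,-8.7,0.2,0.01,0.005,-0.42,160],[32,-10,0.4,0.01,0.009,-0.48,160]]'; python3 - <<'E'
from h import *
print(jog((.5078,.2525,.17),1.855),get_obs()["opening"])
E
```

```text
t: 14.98
tool_pos: [0.516, 0.1115, 0.1959]
tool_rot: [1.924, 2.478, 0.005]
contact_force: [0.8, -0.6, -0.4]
opening: 0.0464
(array([13.87,  2.69,  2.58]), array([ 0.005,  0.001, -0.034])) 0.046386291215897185
```

```bash
python3 -m jog '[[4,0.8,0.5,0,0,-0.034,160],[8,1.6,1,0,0,-0.034,160],[12,2.4,1.5,0,0,-0.034,160],[13.8,2.7,2,0,0,-0.034,160],[13.8,2.7,2.5,0,0,-0.034,160],[13.8,2.7,2.5,0,0,-0.034,160],[13.8,2.7,2.5,0,0,-0.034,160]]'; python3 - <<'E'
from h import *
print(jog((.5078,.2525,.056),1.855),get_obs()["opening"])
E
```

```text
t: 15.57
tool_pos: [0.5075, 0.2511, 0.1698]
tool_rot: [1.882, 2.511, 0.002]
contact_force: [0.3, -0.4, -1.4]
opening: 0.0463
(array([ 0.15,  0.03, 11.38]), array([ 0.003,  0.002, -0.   ])) 0.046260906784058226
```

```bash
python3 -m jog '[[0.1,0,3,0,0,0,160],[0.1,0,6,0,0,0,160],[0.1,0,9,0,0,0,160],[0.1,0,10.8,0,0,0,160],[0.1,0,11.2,0,0,0,160],[0.1,0,11.2,0,0,0,160],[0.1,0,11.2,0,0,0,160]]';python3 -m jog '[[0,0,0.1,0,0,0,160],[0,0,0.2,0,0,0,160],[0,0,0.2,0,0,0,160]]';python3 -m jog '[[0,0,0.1,0,0,0,160],[0,0,0.15,0,0,0,160],[0,0,0.15,0,0,0,160]]'
```

```text
t: 16.15
tool_pos: [0.5089, 0.2514, 0.0592]
tool_rot: [1.883, 2.508, 0.005]
contact_force: [0.3, 1.2, -1.5]
opening: 0.0466
t: 16.4
tool_pos: [0.5101, 0.2517, 0.0589]
tool_rot: [1.883, 2.507, 0.009]
contact_force: [-0.5, -0.0, -2.2]
opening: 0.0464
t: 16.65
tool_pos: [0.5102, 0.2518, 0.0576]
tool_rot: [1.882, 2.507, 0.009]
contact_force: [0.1, -0.2, -1.8]
opening: 0.0461
```

```bash
python3 -m jog '[[0,-0.1,0.1,0,0,0,160],[0,-0.2,0.2,0,0,0,160],[0,-0.2,0.2,0,0,0,160]]';python3 -m jog '[[0,0,0.1,0,0,0,160],[0,0,0.2,0,0,0,160],[0,0,0.2,0,0,0,160]]'
```

```text
t: 16.9
tool_pos: [0.5078, 0.2511, 0.0551]
tool_rot: [1.882, 2.507, 0.008]
contact_force: [-1.1, -1.1, -0.3]
opening: 0.0462
t: 17.15
tool_pos: [0.5078, 0.2511, 0.0535]
tool_rot: [1.882, 2.508, 0.007]
contact_force: [-1.8, -1.4, 3.0]
opening: 0.0461
```

Touching the floor; release and retreat.

```bash
python3 -m jog '[[0,0,0,0,0,0,120],[0,0,0,0,0,0,60],[0,0,0,0,0,0,0],[0,0,0,0,0,0,0],[0,0,0,0,0,0,0],[0,0,0,0,0,0,0]]'; python3 -m jog '[[0,0,-3,0,0,0,0],[0,0,-7,0,0,0,0],[0,0,-11,0,0,0,0],[0,0,-14,0,0,0,0],[-5,0,-16,0,0,0,0],[-9,0,-16,0,0,0,0],[-13,0,-16,0,0,0,0],[-13,0,-16,0,0,0,0]]'; python3 - <<'E'
from h import *
c=calibration("wrist");im=get_image("wrist")
for k in("red","yellow","blue"):
  for b in blobs(im,k,amin=800): print(k,b,ray(c,b[2],.098).round(4))
print(jog((.517,-.287,.17),1.342))
E
```

```text
t: 17.65
tool_pos: [0.5079, 0.2511, 0.0536]
tool_rot: [1.882, 2.507, 0.008]
contact_force: [0.6, 0.0, -0.5]
opening: 0.0853
t: 18.32
tool_pos: [0.5445, 0.1218, 0.2151]
tool_rot: [1.886, 2.5, 0.008]
contact_force: [-0.5, 0.4, 0.4]
opening: 0.0856
red (1798, [299, 117, 47, 50], [322.1, 141.1]) [0.5271 0.1887 0.098 ]
yellow (1476, [298, 210, 43, 44], [318.9, 231.7]) [0.5429 0.1254 0.098 ]
blue (2257, [296, 12, 49, 59], [320.0, 40.6]) [0.5083 0.2487 0.098 ]
(array([-38.63, -13.88,   4.46]), array([0.009, 0.001, 0.507]))
```

```bash
python3 -m jog '[[-4,-1.4,0,0,0,0.08,0],[-8,-2.9,0,0,0,0.16,0],[-12,-4.3,0,0,0,0.24,0],[-16,-5.7,0,0,0,0.32,0],[-20,-7.2,0,0,0,0.4,0],[-24,-8.6,1,0,0,0.48,0],[-28,-10,2,0,0,0.507,0],[-32,-11.5,3,0,0,0.507,0]]'; python3 -c "
from h import *
print(jog((.517,-.287,.17),1.342))"
```

```text
t: 19.03
tool_pos: [0.5226, -0.2043, 0.1874]
tool_rot: [2.455, 1.949, 0.012]
contact_force: [0.9, 1.4, 0.1]
opening: 0.0853
(array([-8.19,  1.32,  1.74]), array([ 0.01 , -0.002, -0.   ]))
```

```bash
python3 -m jog '[[-4,0.6,0.8,0.01,0,0,0],[-8.2,1.3,1.7,0.01,0,0,0],[-8.2,1.3,1.7,0.01,0,0,0],[-8.2,1.3,1.7,0.01,0,0,0],[-8.2,1.3,1.7,0.01,0,0,0]]'; python3 - <<'E'
from h import *
c=calibration("wrist");im=get_image("wrist")
for b in blobs(im,"green",amin=800): print(b,ray(c,b[2],.098).round(4))
print(jog((.517,-.287,.05),1.342))
E
```

```text
t: 19.45
tool_pos: [0.517, -0.2861, 0.1698]
tool_rot: [-2.459, -1.952, -0.003]
contact_force: [-0.2, 0.2, 0.5]
opening: 0.0856
(1965, [296, 235, 51, 51], [321.6, 260.5]) [ 0.516  -0.2891  0.098 ]
(array([-1.700e-01,  1.000e-02,  1.203e+01]), array([-0.   , -0.003,  0.001]))
```

```bash
python3 -m jog '[[-0.3,0,4,0,0,0,0],[-0.3,0,8,0,0,0,0],[-0.3,0,11.2,0,0,0,0],[-0.3,0,12,0,0,0,0],[-0.3,0,12,0,0,0,160],[-0.3,0,12,0,0,0,160],[-0.3,0,12,0,0,0,160],[-0.3,0,12,0,0,0,160]]' 40;python3 -m jog '[[0,0,0,0,0,0,160],[0,0,0,0,0,0,160]]'; python3 -m jog '[[0,0,-1,0,0,0,160],[0,0,-3,0,0,0,160],[0,0,-6,0,0,0,160],[0,0,-9,0,0,0,160],[0,0,-12,0,0,0,160],[0,0,-14,0,0,0,160],[0,0,-14,0,0,0,160]]'; python3 - <<'E'
from h import *
print(jog((.489,.317,.2),1.855))
E
```

```text
t: 20.17
tool_pos: [0.5186, -0.2894, 0.054]
tool_rot: [2.456, 1.953, 0.005]
contact_force: [-0.4, 0.4, 2.8]
opening: 0.046
t: 20.33
tool_pos: [0.52, -0.2903, 0.0562]
tool_rot: [2.453, 1.95, 0.007]
contact_force: [-0.5, 0.7, 0.0]
opening: 0.046
t: 20.92
tool_pos: [0.5215, -0.2918, 0.2039]
tool_rot: [2.444, 1.943, 0.012]
contact_force: [-0.3, -1.1, 0.3]
opening: 0.0462
(array([ 58.58, -16.9 ,  -0.28]), array([ 0.018,  0.011, -0.512]))
```

```bash
python3 -m jog '[[4,-1.2,0,0,0,-0.05,160],[8,-2.3,0,0,0,-0.1,160],[12,-3.5,0,0,0,-0.15,160],[16,-4.6,0,0,0,-0.2,160],[20,-5.8,0,0,0,-0.25,160],[24,-6.9,0,0,0,-0.3,160],[28,-8.1,0,0,0,-0.35,160],[32,-9.2,0,0,0,-0.4,160]]'; python3 - <<'E'
from h import *
print(jog((.489,.317,.19),1.855))
E
```

```text
t: 21.58
tool_pos: [0.5028, 0.0425, 0.1994]
tool_rot: [2.007, 2.392, 0.005]
contact_force: [0.5, 0.4, -1.4]
opening: 0.0461
(array([27.28,  3.39,  0.64]), array([ 0.014,  0.014, -0.11 ]))
```

```bash
python3 -m jog '[[4,0.5,0,0.01,0.01,-0.05,160],[8,1,0,0.01,0.01,-0.1,160],[12,1.5,0,0.01,0.01,-0.11,160],[16,2,0,0.01,0.01,-0.11,160],[20,2.5,0.2,0.01,0.01,-0.11,160],[24,3,0.4,0.01,0.01,-0.11,160],[27.3,3.4,0.6,0.01,0.01,-0.11,160],[27.3,3.4,0.6,0.01,0.01,-0.11,160]]'; python3 -m jog '[[0,0,0,0,0,0,160]]'; python3 - <<'E'
from h import *
print(jog((.489,.317,.056),1.855))
E
```

```text
t: 22.25
tool_pos: [0.4871, 0.3219, 0.1888]
tool_rot: [1.876, 2.517, 0.001]
contact_force: [-0.0, -0.5, -1.2]
opening: 0.0462
t: 22.33
tool_pos: [0.4864, 0.3228, 0.1878]
tool_rot: [1.873, 2.52, -0.002]
contact_force: [-0.5, 0.1, -0.4]
opening: 0.046
(array([-0.59,  0.08, 13.18]), array([0.   , 0.003, 0.008]))
```

```bash
python3 -m jog '[[-0.5,0.1,2,0,0,0,160],[-0.5,0.1,5,0,0,0,160],[-0.5,0.1,8,0,0,0,160],[-0.5,0.1,11,0,0,0,160],[-0.5,0.1,12.6,0,0,0,160],[-0.5,0.1,13,0,0,0,160],[-0.5,0.1,13,0,0,0,160],[-0.5,0.1,13,0,0,0,160]]';python3 -c "
from h import *
print(jog((.489,.317,.054),1.855))"
```

```text
t: 23.0
tool_pos: [0.4894, 0.3174, 0.0583]
tool_rot: [1.874, 2.518, -0.001]
contact_force: [0.2, -0.0, -0.9]
opening: 0.0462
(array([-0.03, -0.05,  0.43]), array([0.001, 0.002, 0.007]))
```

```bash
python3 -m jog '[[0,-0.1,0.1,0,0,0,160],[0,-0.1,0.2,0,0,0,160],[0,-0.1,0.25,0,0,0,160],[0,-0.1,0.25,0,0,0,160]]';python3 -m jog '[[0,0,0.1,0,0,0,160],[0,0,0.2,0,0,0,160],[0,0,0.2,0,0,0,160]]'
```

```text
t: 23.33
tool_pos: [0.4887, 0.3173, 0.0563]
tool_rot: [1.874, 2.518, 0.0]
contact_force: [0.2, 0.2, -1.2]
opening: 0.0463
t: 23.58
tool_pos: [0.4886, 0.3173, 0.0541]
tool_rot: [1.874, 2.518, 0.0]
contact_force: [-0.6, 0.1, -1.5]
opening: 0.0462
```

```bash
python3 -m jog '[[0,0,0.1,0,0,0,160],[0,0,0.1,0,0,0,160],[0,0,0.1,0,0,0,160]]'; python3 -m jog '[[0,0,0,0,0,0,120],[0,0,0,0,0,0,60],[0,0,0,0,0,0,0],[0,0,0,0,0,0,0],[0,0,0,0,0,0,0],[0,0,0,0,0,0,0]]'; python3 -m jog '[[0,0,-3,0,0,0,0],[0,0,-7,0,0,0,0],[0,0,-11,0,0,0,0],[0,0,-14,0,0,0,0],[-5,0,-17,0,0,0,0],[-9,0,-20,0,0,0,0],[-13,0,-20,0,0,0,0],[-13,0,-20,0,0,0,0]]'; python3 - <<'E'
from h import *
c=calibration("wrist");im=get_image("wrist");s=get_image("scene");t=get_image("top")
for k in H:
  for b in blobs(im,k,amin=500): print(k,b,ray(c,b[2],.098).round(4))
cv2.imwrite("pics/w8.png",np.hstack([cv2.resize(im,(400,300)),cv2.resize(s[150:350,150:420],(400,300))])[:,:,::-1])
E
```

```text
t: 23.83
tool_pos: [0.4886, 0.3173, 0.054]
tool_rot: [1.873, 2.518, -0.001]
contact_force: [-3.8, -1.5, 5.5]
opening: 0.0461
t: 24.33
tool_pos: [0.4887, 0.3173, 0.0539]
tool_rot: [1.874, 2.518, -0.001]
contact_force: [0.5, -0.8, 1.0]
opening: 0.0857
t: 25.0
tool_pos: [0.5275, 0.1904, 0.2576]
tool_rot: [1.873, 2.513, 0.004]
contact_force: [0.6, 0.4, 0.8]
opening: 0.0854
red (1175, [300, 206, 39, 39], [319.0, 225.1]) [0.527  0.1896 0.098 ]
yellow (996, [299, 276, 35, 36], [315.8, 293.7]) [0.5427 0.1268 0.098 ]
green (1521, [296, 35, 41, 48], [316.2, 58.5]) [0.4873 0.3149 0.098 ]
blue (1196, [299, 131, 39, 40], [317.9, 150.7]) [0.5082 0.2494 0.098 ]
```

View pics/w8.png

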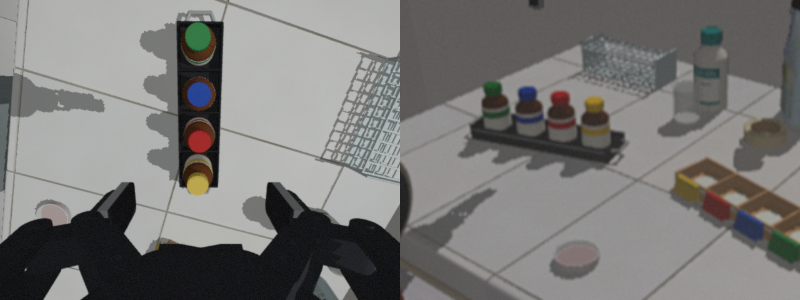

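```bash
python3 -c "
from station import *
print(finish_job())"
```

```text
the job is handed in; nothing more can be done
None
```

I moved all four bottles into the black carrier in reverse order and handed the job in at about 25 s of the 104 s allowed. The hand-in call gives no verdict, so the result below rests on my own last checks.

- **Order:** the clips in the bench rack ran yellow, red, blue, green from the left. The carrier now holds green, blue, red, yellow from the left.
- **Position:** the last wrist picture puts each cap within about 3 mm of its well's centre, against the 12 mm allowed. All four bottles look upright in the scene picture.
- **Setting down:** I lowered the red, blue and green bottles until the wrist force showed floor contact, then released them. I let the yellow one go at its pick-up height, plus 0.5 mm, without feeling contact, and it looked centred and upright right after.
- **Robot and bystanders:** the gripper was open and clear above the carrier when I handed in. The beaker and tape look unmoved in the pictures, though I did not measure their positions.

Two readings were off from what I expected. The jaws read about 46 mm on the 48 mm bottles. The tool also rose and shifted a few millimetres as the jaws closed on the red, blue and green bottles. The contact check caught the height change, and I corrected the sideways shift where it showed during lowering.

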